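# Draw the metal insert out of a dry-block heater with the extraction hook

## Robot

A 6-joint arm with a two-finger parallel gripper is mounted at the origin on the work surface; the furniture and walls round the work are solid. World frame = base frame: x ahead of the robot, y to its left, z up, the work surface at z = 0. Lengths are in m, angles in rad, forces in N, time in s.
With the tool pointing down it reaches from about 0.3 to 0.825 m from the base axis. Payload 5.4 kg.
Tool frame: the origin (TCP) lies at the very end of the fingers, on their centre line; the grasp point (between the pads) lies 19 mm behind it; z points along the fingers, x is the direction in which the jaws open and shut, and the axes are right-handed (so a half turn about z gives the same grasp; the last joint's range is limited). The gripper opens to 92 mm and grips with 3 to 60 N. Pads are 20 mm wide; open, the fingers measure 128 mm over their backs; the gripper's body (75 mm by 189 mm) begins 69 mm behind the grasp point.
Start: joints at [-1.404, 0.158, 1.597, -0, 1.386, -0.21], TCP at [0.212, -0.535, 0.215] pointing down, gripper open.
Joint ranges: [-2.91, 2.91], [-0.94, 2.29], [0.18, 2.7], [-1.29, 4.43], [0.17, 2.64], [-3, 3]. Speed limits (rad/s): [2.57, 2.57, 3.14, 3.14, 3.14, 3.14].

## Interface

Orientations are given as a rotation vector (axis times angle).
In Python, from workcell import bot gives the robot as it stands. Calls block until the motion is done:
- bot.goto(position, orientation): joint-space move of the TCP to a pose.
- bot.line_to(position, rot=None, max_speed=0.15): straight line of the TCP; rot=None keeps the orientation; max_speed is the mean speed in m/s.
- bot.set_joints(angles): joint-space move.
- bot.set_gripper(opening, newtons=None): opening from 0.0 (shut) to 1.0 (fully open); newtons is the grip in N (None keeps the last); returns when the fingers have stopped.
- bot.hold(seconds).
- bot.inverse_kinematics(position, orientation): joint angles nearest the present ones, or None.
- bot.read_camera(name): name is "scene" or "top" or "wrist"; returns a dict with "pixels" (480x640x3 uint8, blue, green, red), "fx", "fy", "cx", "cy" (pixels), "k1" (the pictures are not rectified: a ray, as slopes to the right and down, at radius r is drawn at 1 + k1 r^2 times it, then the intrinsics apply), "R" (3x3) and "t" (3): a world point X has camera coordinates R X + t. Camera axes: x right, y down, z forward; pixel columns grow to the right and rows downward; lengths in m; the calibration is good to about 2 mm. A picture is of the moment at which its call begins. There is no depth.
A pose or a line that the arm cannot do raises bot.MotionError and nothing moves.
- bot.job_done(): hands the job in, once; it reports no verdict.
Readings, each from a call of its own:
- bot.current_clock(): time.
- bot.current_joints(): joint angles.
- bot.current_joint_vel(): joint speeds.
- bot.current_effort(): joint torques, N m.
- bot.current_ee_pos(): TCP position.
- bot.current_tool_rot(): TCP orientation.
- bot.current_contact_force(): force on the tool from outside, world axes, zero at the start.
- bot.current_ft_torque(): the same for the moment, N m.
- bot.current_opening(): opening from 0.0 (shut) to 1.0 (fully open).
Only numpy, scipy, OpenCV 4.12 (cv2) and the standard library are available. Lean on these libraries where they do the work, as an engineer would, in place of code of your own. Each camera call takes 0.05 s, during which the arm holds its last target.

## Task

Take the extraction hook from its stand, feel with it for the flange of the metal insert deep in the heater's bore (how high flange and loop stand differs every time), slide its foot under the loop and draw the insert straight up out of the bore without ramming or yanking. Set the insert down upright inside the shallow tray without dropping it, unhook it, and hang the hook back in its stand. Handle the insert only with the hook and leave the other things on the bench where they are.

Things in the scene. Friction and masses are not known exactly. Their poses are not given: they have to be found in the camera images.
- heater: Fixed dry-block heater: upright metal block 84 x 84 x 100 mm (foot 94 mm square) with one vertical round bore, 58 mm in diameter, in the middle of its top. Origin: centre of the underside, on the worktop; z up.
- bore_mouth (a point): Centre of the bore's mouth, 100 mm above the worktop. Three spring-loaded balls in the bore wall, 70 mm below the mouth, press on the insert's side and drag on it (about 3 to 7 N in all) until its lower edge has risen past them.
- insert: Loose metal insert, 0.16 to 0.26 kg, upright on the bore's floor (underside 11 to 21 mm above the worktop): cylinder 54 mm in diameter, 24 mm tall; above it, on a stem, a flat 52 mm flange, its top anywhere from 28 to 44 mm above the insert's underside: preset stiffly, not measured, to be felt or seen. Origin: centre of the underside; z up its axis.
- insert_axis (a point): Point on the insert's axis, 28 mm above its underside; axes as the insert's. The pull loop stands on the flange over this axis, in the y-z plane: a straight steel bar of 4 x 4 mm, 32 mm long along y, on two 4 mm legs at y = -14 and +14 mm. The space under the bar is 10 mm high (from the flange top) and 24 mm wide; bar top 14 mm above the flange top, so its height varies with the flange.
- hook_grip (a point): The extraction hook, at the centre of its black handle: 22 mm along x, 14 mm along y between flat sides, 50 mm tall; grasp across y from above. Tool upright, z up. Collar plate below: x -15 to +25, y -14 to +14 mm, 4 mm thick, its underside 29 mm below this point. A 6 mm shank on the z axis runs on down to the foot, whose underside is 124 mm below this point. 0.1 kg.
- hook_tool: The extraction hook's lower end: origin on the shank's axis at the foot's underside; axes as hook_grip. The foot of 4.4 mm wire points along +x, its end 16 mm from the shank's axis, with a square upturned tip (x = 12 to 16 mm) that rises to 7.5 mm above the foot's underside.
- hook_stand: Fixed stand 90 x 76 x 110 mm, origin at the underside, z up. Its top plate (z 104 to 110 mm) has a slot that passes foot and shank: x -7 to +23, y -6.5 to +6.5 mm. The hook hangs in it upright, shank at x = 0, y = 0, foot pointing to the stand's +x (the only way it fits), collar resting on the plate, the handle's centre 139 mm above the origin.
- tray: Fixed shallow steel tray 116 x 116 mm with a 14 mm rim and 3 mm walls; origin: centre of its underside; the floor inside is at z = 3 mm and is 110 mm square.
- stain: Brown dropper bottle with black cap, 34 mm wide, 85 mm tall; a bystander, to be left alone. Origin: centre of its underside.
- dropper: Small white dropper bottle, 22 mm wide, 58 mm tall; a bystander, to be left alone. Origin: centre of its underside.
- cassette: White test cassette, 21 x 70 x 5 mm; a bystander, to be left alone. Origin: centre of its underside.
- cup: Sample cup with ribbed screw lid, 62 mm wide, 68 mm tall; a bystander, to be left alone. Origin: centre of its underside.
Things that resemble listed ones, but are neither listed nor needed, are in the scene too. What is shaped like the heater but green is not meant.

How it is judged:
By the outcome, as a careful person would: the job done as asked, in the order asked, and still so for the second after the job is handed in, with the robot touching nothing.
It also fails if it takes over 72 s, if anything falls off the work surface, if the arm or the gripper's body presses on something with over 40 N, if the wrist force passes 120 N, or if a joint passes its speed limit or range.

## Working session

There is one attempt and no reset: what is moved stays moved. The work goes in short steps, each a Python script; the robot and the scene stay as the last script left them, time stands still between calls to the robot, and variables do not carry over. Pictures are saved under pics/ and viewed, and the job is handed in when it is done.

```bash
ls; mkdir -p pics
python3 - <<'E'
from workcell import bot
import cv2,numpy as np
for n in ["scene","top","wrist"]:
    c=bot.read_camera(n); cv2.imwrite(f"pics/{n}0.png",c["pixels"])
    R=np.array(c["R"]);t=np.array(c["t"])
    print(n,c["fx"],c["cx"],c["cy"],c["k1"],(-R.T@t).round(3),R.round(2).tolist())
print(bot.current_clock(),bot.current_tool_rot(),bot.current_opening())
E
```

```text
pics
scene 501.9814121091967 316.83932320576724 244.32048735000785 0.02392687658758672 [-0.175 -0.439  0.814] [[0.67, -0.74, 0.0], [-0.51, -0.46, -0.73], [0.54, 0.48, -0.69]]
top 525.4364859945446 321.5917902964623 237.4422129698292 -0.14660759156048453 [0.28  0.077 1.162] [[0.03, -1.0, 0.01], [-0.99, -0.03, -0.1], [0.1, -0.01, -1.0]]
wrist 421.1244732230154 323.5675628826663 238.20343936260588 -0.08528139176990722 [ 0.278 -0.508  0.384] [[0.37, -0.93, -0.0], [-0.9, -0.36, 0.25], [-0.24, -0.09, -0.97]]
0.15 [-2.59733814e+00  1.76550240e+00  1.56465253e-03] 1.0003805782388262
```

View pics/scene0.png

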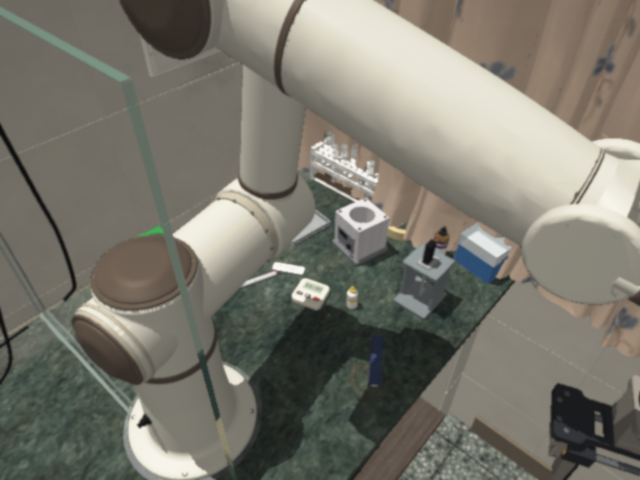

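View pics/top0.png

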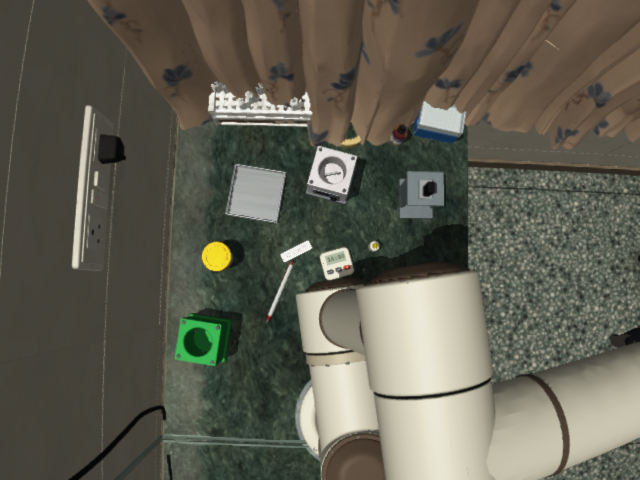

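View pics/wrist0.png

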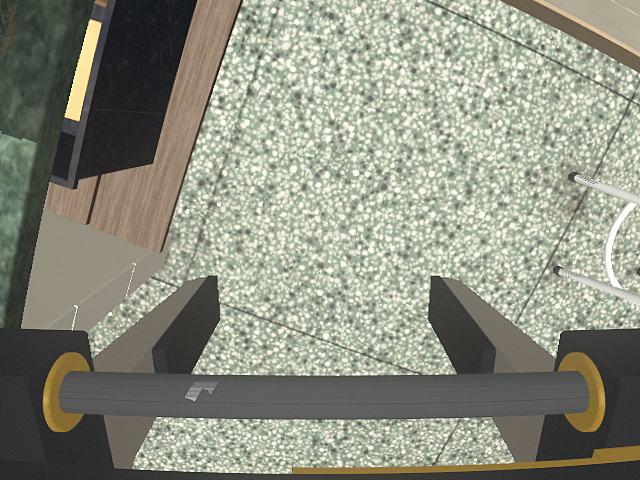

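The scene and top views show the grey heater at top-view pixel (333,172), with the loop visible in its bore. The stand with the black handle is at (425,190) and the tray at (256,192). The green decoy at (203,340) is not meant. I'll crop these for measuring.

```bash
cat > h.py <<'E'
from workcell import bot
import cv2,numpy as np
from scipy.spatial.transform import Rotation as Rn
def ray(c,uv):
    K=np.array([[c["fx"],0,c["cx"]],[0,c["fy"],c["cy"]],[0,0,1.]])
    p=cv2.undistortPoints(np.array(uv,float).reshape(-1,1,2),K,np.array([c["k1"],0,0,0,0.]))[:,0]
    R=np.array(c["R"]);t=np.array(c["t"])
    d=np.c_[p,np.ones(len(p))]@R
    return -R.T@t,d
def onz(c,uv,z):
    o,d=ray(c,uv); s=(z-o[2])/d[:,2]
    return o+s[:,None]*d
def proj(c,X):
    K=np.array([[c["fx"],0,c["cx"]],[0,c["fy"],c["cy"]],[0,0,1.]])
    rv,_=cv2.Rodrigues(np.array(c["R"]))
    return cv2.projectPoints(np.array(X,float).reshape(-1,1,3),rv,np.array(c["t"]),K,np.array([c["k1"],0,0,0,0.]))[0][:,0]
def rotdown(yaw):
    # tool z down, tool x at world angle yaw
    x=np.array([np.cos(yaw),np.sin(yaw),0]);z=np.array([0,0,-1.]);y=np.cross(z,x)
    return Rn.from_matrix(np.c_[x,y,z]).as_rotvec()
def crop(img,u0,v0,w,h,s,name):
    cv2.imwrite("pics/"+name,cv2.resize(img[v0:v0+h,u0:u0+w],None,fx=s,fy=s,interpolation=cv2.INTER_CUBIC))
E
python3 - <<'E'
from h import *
im=cv2.imread("pics/top0.png")
crop(im,290,130,90,80,8,"c1.png"); crop(im,385,155,80,75,8,"c2.png"); crop(im,215,150,80,80,7,"c3.png")
c=bot.read_camera("top")
print(onz(c,[[333,171]],.1),onz(c,[[256,192]],.0),onz(c,[[425,190]],.11))
E
```

```text
[[0.52089227 0.04784302 0.1       ]] [[0.49053504 0.21661001 0.        ]] [[ 0.48546101 -0.14139451  0.11      ]]
```

View pics/c1.png

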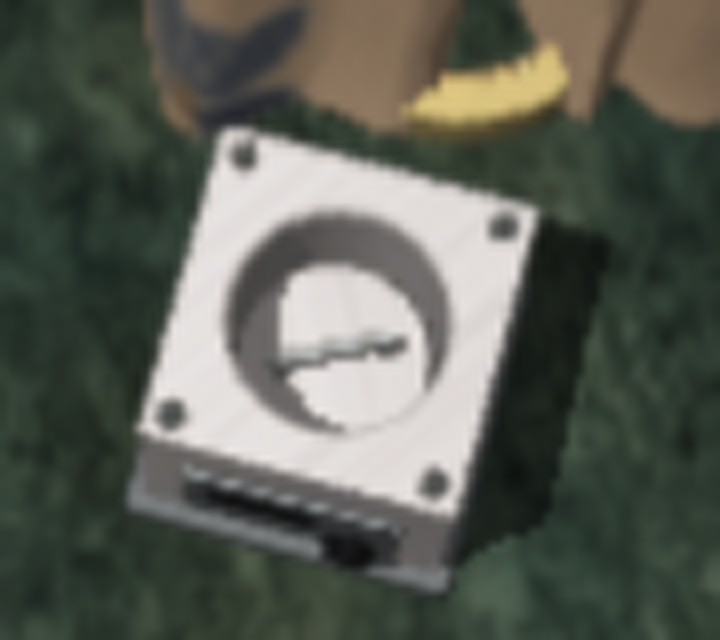

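View pics/c2.png

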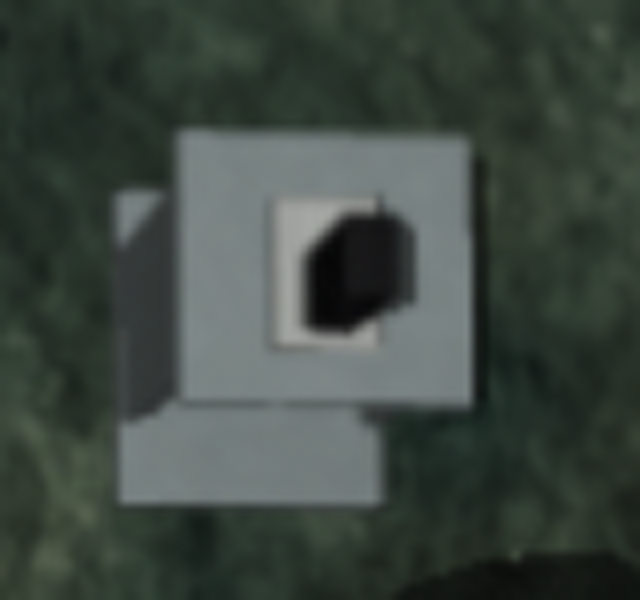

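View pics/c3.png

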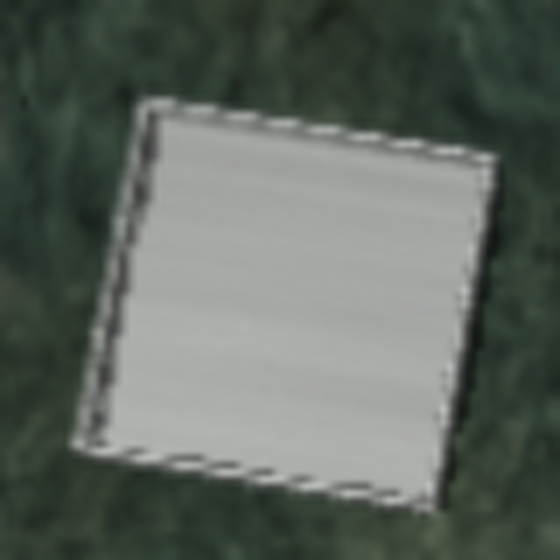

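Run:
```python
from h import *
c=bot.read_camera("top")
print("curtain",onz(c,[[300,130],[345,140],[460,150]],0.0),"curtain@.1",onz(c,[[316,140]],.1))
p=[.43,-.06,.33]; r=rotdown(-np.pi/2)
q=bot.inverse_kinematics(p,r); print(np.round(q,2))
t=bot.current_clock(); bot.goto(p,r); print(bot.current_clock()-t, bot.current_clock())
bot.hold(.2)
c=bot.read_camera("wrist"); cv2.imwrite("pics/w1.png",c["pixels"]); np.save("w1.npy",c,allow_pickle=True)
c=bot.read_camera("scene"); cv2.imwrite("pics/s1.png",c["pixels"])
```

```text
curtain [[ 0.63698491  0.1226684   0.        ]
 [ 0.61663789  0.01954882  0.        ]
 [ 0.60357227 -0.24592961  0.        ]] curtain@.1 [[0.585685   0.08480062 0.1       ]]
[-0.42 -0.27  1.78 -0.    1.63  1.15]
1.9333 2.1833
```

View pics/w1.png

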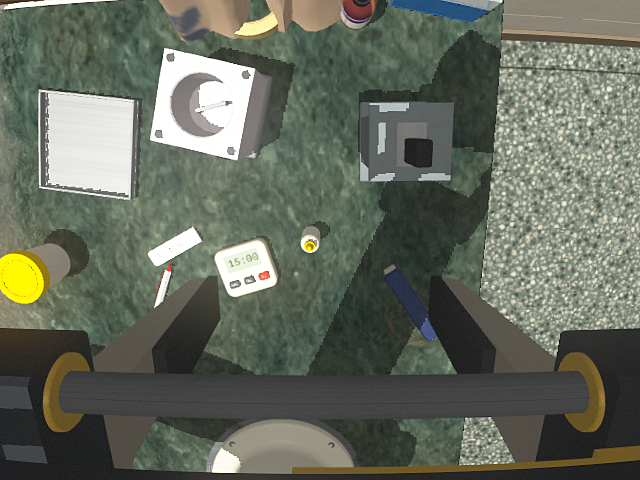

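View pics/s1.png

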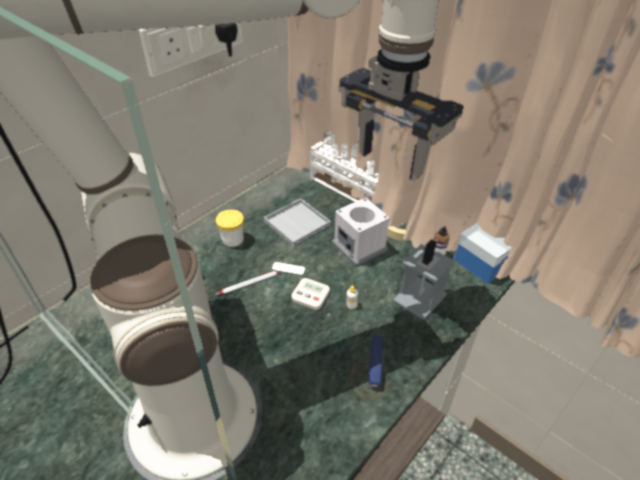

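The wrist view shows the heater top at (205,105) with the loop bar near (215,105). The stand with the handle is at (418,152) and the tray at (88,145). The curtain lies close behind at x≈0.6, so I'll grasp with the camera side facing the robot.

Run:
```python
from h import *
im=cv2.imread("pics/w1.png")
crop(im,145,40,130,125,6,"c4.png"); crop(im,350,90,115,100,6,"c5.png"); crop(im,30,80,120,130,4,"c6.png")
```

```text
(no output)
```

View pics/c4.png

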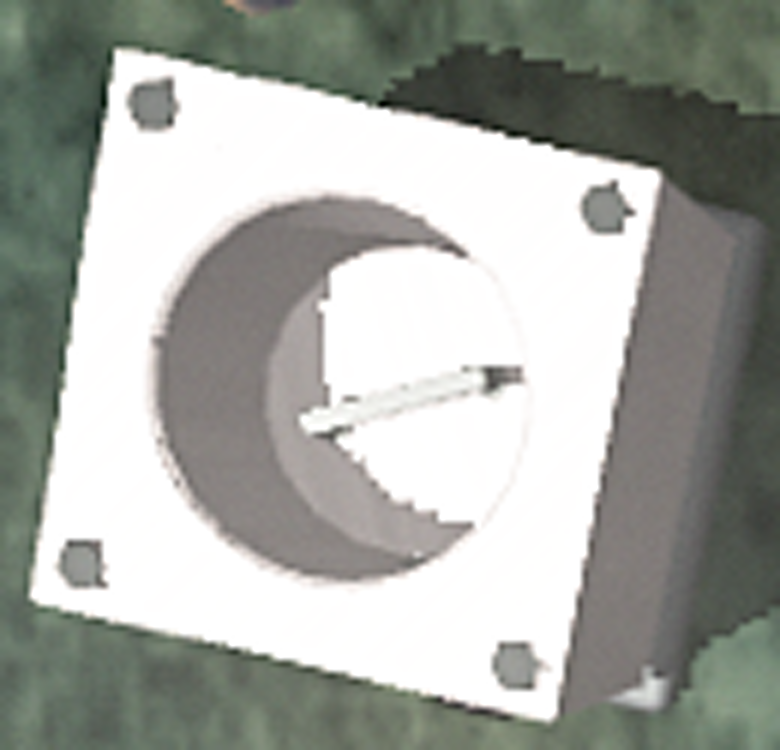

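View pics/c5.png

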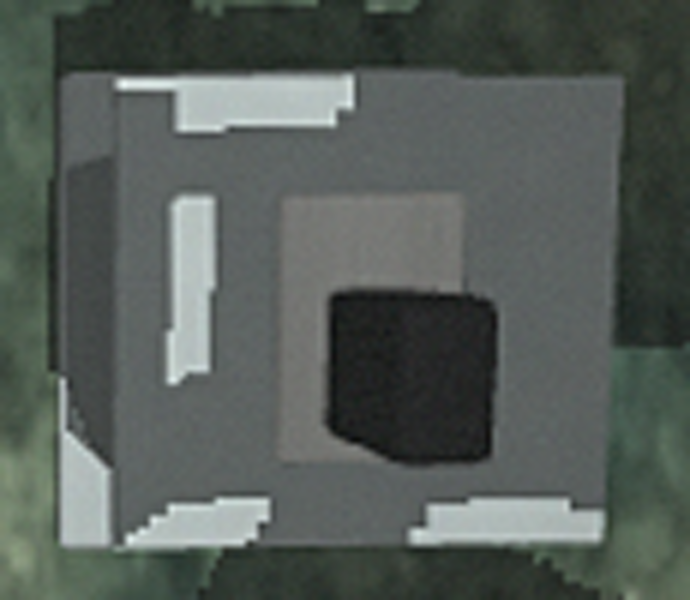

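Run:
```python
from h import *
w=np.load("w1.npy",allow_pickle=True).item(); t=bot.read_camera("top")
W=lambda a,u,v,s: np.array(a)/s+[u,v]+(.5/s-.5)
def show(n,X): print(n,np.round(X,4).tolist(),"mean",X.mean(0).round(4))
hw=onz(w,W([[115,48],[662,170],[557,722],[30,603]],145,40,6),.1); show("heater w",hw)
ht=onz(t,W([[225,127],[540,208],[455,518],[137,432]],290,130,8),.1); show("heater t",ht)
for h in(hw,ht): 
    d=h[1]-h[0]; d2=h[2]-h[1]; print("yaw",np.degrees(np.arctan2(d[1],d[0])),np.degrees(np.arctan2(d2[1],d2[0])),np.linalg.norm(d),np.linalg.norm(d2))
# bore ellipse: left edge etc
sw=onz(w,W([[115,80],[622,78],[605,545],[112,545]],350,90,6),.11); show("stand w",sw)
st=onz(t,W([[178,132],[470,132],[473,405],[183,402]],385,155,8),.11); show("stand t",st)
cw=onz(w,W([[283,195],[463,195],[277,465]],350,90,6),.114); show("collar w",cw)
ct=onz(t,W([[272,197],[378,197],[272,348]],385,155,8),.114); show("collar t",ct)
# handle top z=.164
show("handle w",onz(w,W([[332,290],[495,298],[490,460],[405,465]],350,90,6),.164))
show("handle t",onz(t,W([[345,213],[410,213],[412,305],[345,310]],385,155,8),.164))
# bar
bw=W([[305,422],[523,376]],145,40,6); bt=W([[283,360],[405,342]],290,130,8)
for z in(.05,.06,.07,.08):
    a=onz(w,bw,z);b=onz(t,bt,z); print(z,a.mean(0).round(4),b.mean(0).round(4),np.linalg.norm(a[1]-a[0]).round(4),[np.degrees(np.arctan2(*(q[1]-q[0])[1::-1])).round(1) for q in(a,b)])
tr=onz(t,W([[142,98],[497,155],[437,512],[72,448]],215,150,7),.014); show("tray t",tr)
```

```text
heater w [[0.5748, 0.0845, 0.1], [0.5553, 0.002, 0.1], [0.4728, 0.0215, 0.1], [0.4924, 0.1045, 0.1]] mean [0.5238 0.0532 0.1   ]
heater t [[0.5741, 0.081, 0.1], [0.5552, -0.0012, 0.1], [0.473, 0.0191, 0.1], [0.4929, 0.1012, 0.1]] mean [0.5238 0.05   0.1   ]
yaw -103.31455794151815 166.68830745946414 0.08479162488309548 0.08472602330065024
yaw -102.97981161162015 166.1551993091987 0.08431546692694807 0.08468351645978416
stand w [[0.5236, -0.1001, 0.11], [0.5246, -0.1762, 0.11], [0.4545, -0.178, 0.11], [0.4543, -0.1011, 0.11]] mean [ 0.4893 -0.1389  0.11  ]
stand t [[0.5237, -0.1035, 0.11], [0.5266, -0.1797, 0.11], [0.4553, -0.1803, 0.11], [0.4535, -0.1053, 0.11]] mean [ 0.4898 -0.1422  0.11  ]
collar w [[0.507, -0.1251, 0.114], [0.5072, -0.152, 0.114], [0.467, -0.1256, 0.114]] mean [ 0.4937 -0.1342  0.114 ]
collar t [[0.5067, -0.1272, 0.114], [0.5077, -0.1546, 0.114], [0.4675, -0.1274, 0.114]] mean [ 0.494  -0.1364  0.114 ]
handle w [[0.4943, -0.1235, 0.164], [0.4934, -0.145, 0.164], [0.4723, -0.1455, 0.164], [0.4716, -0.1342, 0.164]] mean [ 0.4829 -0.1371  0.164 ]
handle t [[0.4925, -0.1354, 0.164], [0.4931, -0.1515, 0.164], [0.4704, -0.152, 0.164], [0.4685, -0.1355, 0.164]] mean [ 0.4811 -0.1436  0.164 ]
0.05 [0.5248 0.0542 0.05  ] [0.5269 0.0473 0.05  ] 0.0391 [np.float64(-79.6), np.float64(-79.6)]
0.06 [0.5243 0.0517 0.06  ] [0.5246 0.0475 0.06  ] 0.0383 [np.float64(-79.6), np.float64(-79.6)]
0.07 [0.5238 0.0491 0.07  ] [0.5224 0.0478 0.07  ] 0.0374 [np.float64(-79.6), np.float64(-79.6)]
0.08 [0.5233 0.0466 0.08  ] [0.5202 0.0481 0.08  ] 0.0365 [np.float64(-79.6), np.float64(-79.6)]
tray t [[0.5513, 0.2652, 0.014], [0.5357, 0.151, 0.014], [0.4207, 0.1657, 0.014], [0.4378, 0.282, 0.014]] mean [0.4864 0.216  0.014 ]
```

View pics/c6.png

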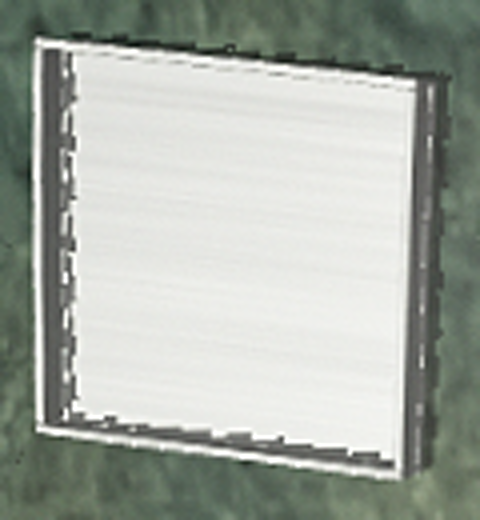

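Run:
```python
from h import *
r=rotdown(np.radians(91.2))
print(np.round(bot.inverse_kinematics([.482,-.140,.25],r),2))
bot.goto([.482,-.140,.22],r); print(bot.current_clock())
c=bot.read_camera("wrist"); cv2.imwrite("pics/w2.png",c["pixels"]); np.save("w2.npy",c,allow_pickle=True)
```

```text
[-0.52 -0.06  1.75 -0.    1.45 -2.12]
5.2833
```

View pics/w2.png

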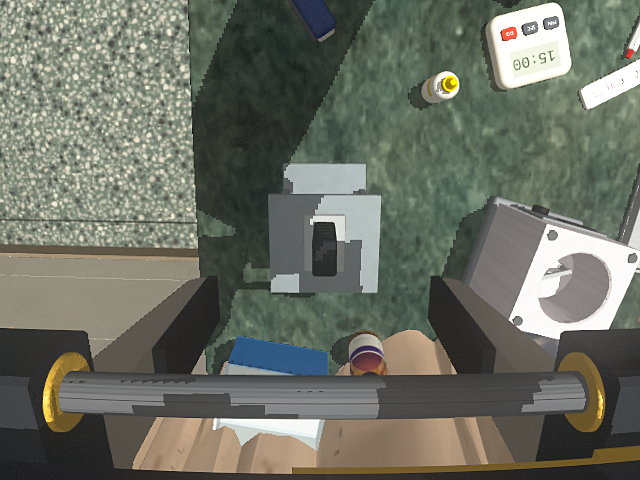

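The handle sits at (325,248), centred between the fingers, so I'll descend and grasp it.

Run:
```python
from h import *
w=np.load("w2.npy",allow_pickle=True).item()
print(onz(w,[[325,224],[325,248]],.164))
F=lambda:np.round(bot.current_contact_force(),2)
print(F())
bot.line_to([.482,-.140,.122],max_speed=.12); print(F(),bot.current_ee_pos())
bot.set_gripper(0.0,45); print(bot.current_opening()*92,F(),bot.current_clock())
bot.line_to([.482,-.140,.250],max_speed=.12); bot.hold(.2); print(F(),bot.current_ft_torque(),bot.current_clock())
c=bot.read_camera("wrist"); cv2.imwrite("pics/w3.png",c["pixels"]); np.save("w3.npy",c,allow_pickle=True)
```

```text
[[ 0.46258238 -0.1391269   0.164     ]
 [ 0.47634548 -0.13884628  0.164     ]]
[-0.14  0.37 -0.11]
[0.37 0.03 0.29] [ 0.48261019 -0.14032605  0.12283472]
13.540455184488675 [-0.27  0.02 -0.81] 7.4583
[ 0.2 -0.3 -0.5] [ 0.04700265 -0.13388303  0.00665706] 8.875
```

View pics/w3.png

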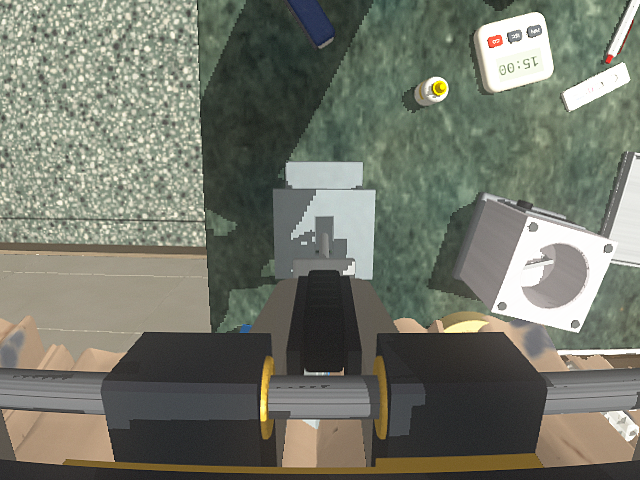

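Run:
```python
from h import *
im=cv2.imread("pics/w3.png"); crop(im,260,150,130,130,6,"c7.png")
print(bot.current_ee_pos())
```

```text
[ 0.48177393 -0.13986547  0.2494609 ]
```

View pics/c7.png

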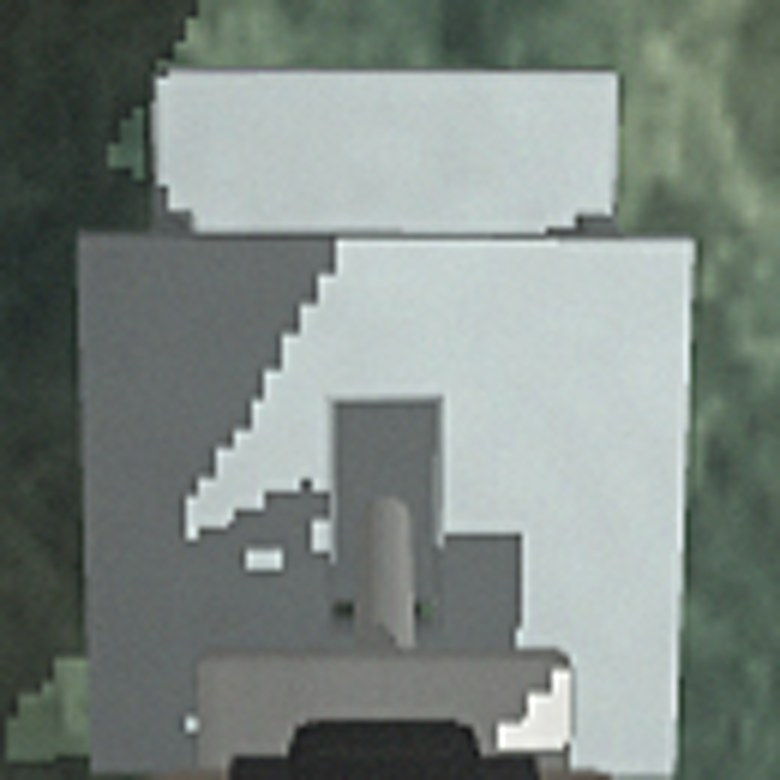

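Run:
```python
from h import *
w=np.load("w3.npy",allow_pickle=True).item()
W=lambda a,u,v,s: np.array(a)/s+[u,v]+(.5/s-.5)
P=lambda a,z:onz(w,W(a,260,150,6),z).round(4).tolist()
print("slot",P([[332,398],[440,398]],.110))
print("plate",P([[78,235],[692,238]],.110))
print("shank foot near",P([[391,497]],.1425), "collar",P([[200,650],[570,650]],.241))
# heater in w3
im=w["pixels"]; crop(im,450,180,190,160,4,"c8.png")
```

```text
slot [[0.4748, -0.1458, 0.11], [0.4746, -0.1323, 0.11]]
plate [[0.4549, -0.1774, 0.11], [0.4538, -0.1017, 0.11]]
shank foot near [[0.4794, -0.1385, 0.1425]] collar [[0.4671, -0.1533, 0.241], [0.4666, -0.1259, 0.241]]
```

View pics/c8.png

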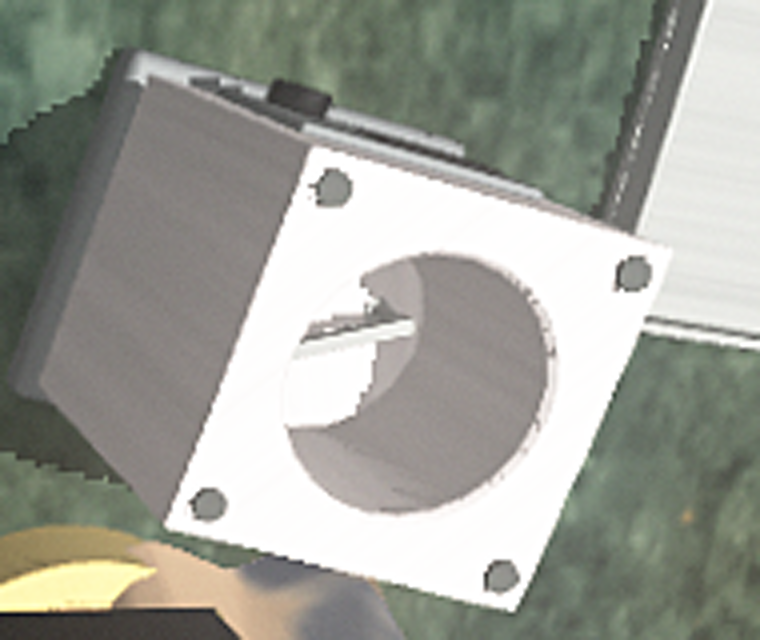

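Run:
```python
from h import *
bot.goto([.46,-.012,.252],rotdown(np.radians(100.5))); bot.hold(.15); print(bot.current_clock(),bot.current_ee_pos())
c=bot.read_camera("wrist"); cv2.imwrite("pics/w4.png",c["pixels"]); np.save("w4.npy",c,allow_pickle=True)
crop(c["pixels"],340,140,200,150,4,"c9.png")
t=bot.read_camera("top"); crop(t["pixels"],290,130,90,80,8,"c10.png")
```

```text
9.6583 [ 0.46027333 -0.01305475  0.25195542]
```

View pics/w4.png

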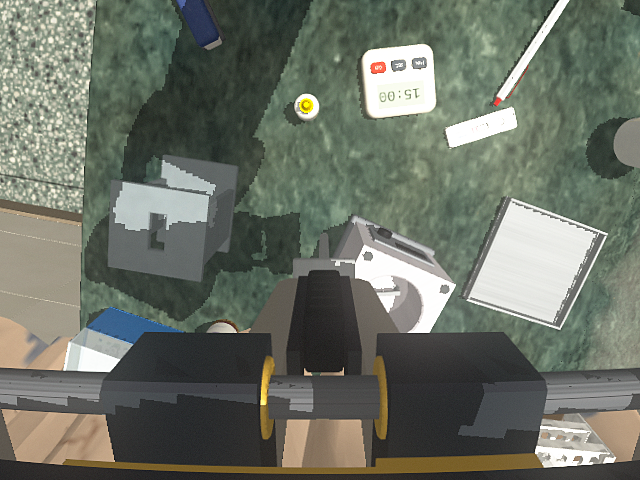

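View pics/c9.png

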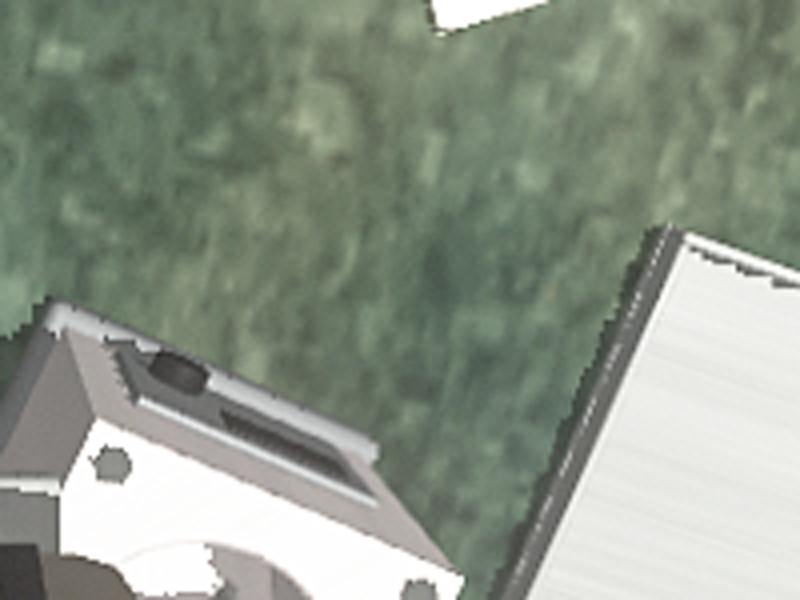

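Run:
```python
from h import *
bot.line_to([.535,-.012,.252],max_speed=.15); bot.hold(.15); print(bot.current_clock(),bot.current_ee_pos())
c=bot.read_camera("wrist"); cv2.imwrite("pics/w5.png",c["pixels"]); np.save("w5.npy",c,allow_pickle=True)
crop(c["pixels"],320,140,140,140,5,"c9b.png")
t=bot.read_camera("top"); np.save("t5.npy",t,allow_pickle=True);crop(t["pixels"],290,130,90,80,8,"c10.png")
```

```text
10.5583 [ 0.53437929 -0.01203602  0.25210882]
```

View pics/w5.png

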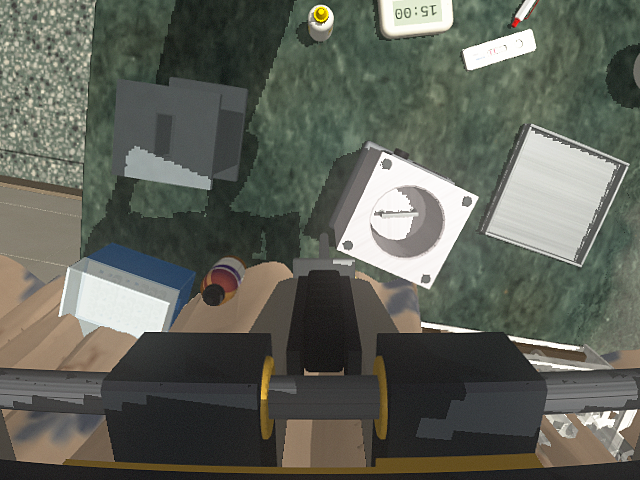

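View pics/c9b.png

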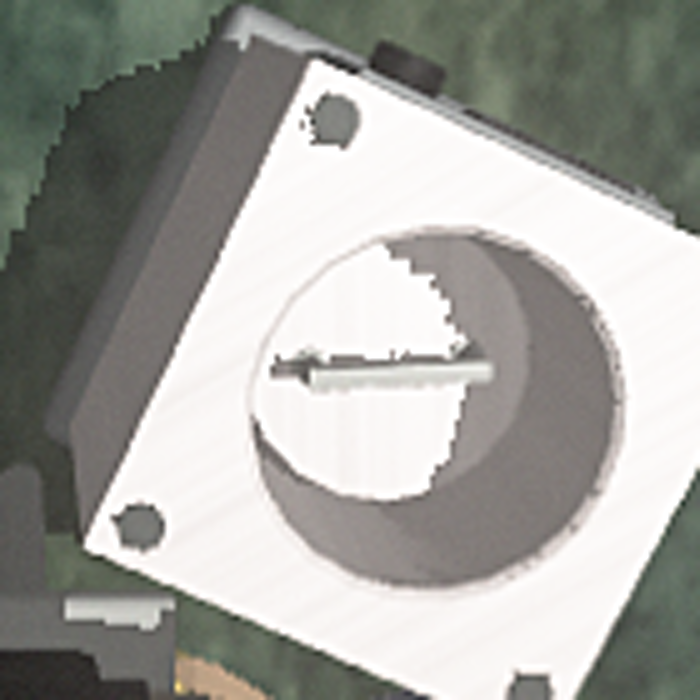

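Run:
```python
from h import *
w1=np.load("w1.npy",allow_pickle=True).item();w5=np.load("w5.npy",allow_pickle=True).item()
W=lambda a,u,v,s: np.array(a)/s+[u,v]+(.5/s-.5)
b1=W([[303,423],[487,380]],145,40,6); b5=W([[493,370],[308,376]],320,140,5)
for i in(0,1):
    o1,d1=ray(w1,b1[i:i+1]);o2,d2=ray(w5,b5[i:i+1])
    A=np.c_[d1[0],-d2[0]]; s,_,_,_=np.linalg.lstsq(A,o2-o1,rcond=None)
    print("tri",o1+s[0]*d1[0],o2+s[1]*d2[0])
for z in (.055,.06,.065,.07,.075,.08):
    a=onz(w1,b1,z);b=onz(w5,b5,z); 
    print(z,a.mean(0).round(4),b.mean(0).round(4),[np.linalg.norm(q[1]-q[0]).round(4) for q in(a,b)],[np.degrees(np.arctan2(*(q[0]-q[1])[1::-1])).round(1)-90 for q in(a,b)])
h5=onz(w5,W([[315,57],[700,235],[85,548]],320,140,5),.1); print(h5.round(4),(h5[1]+h5[2]).round(4)/2)
# bore mouth ellipse: left-right extremes, top-bottom extremes
e=onz(w5,W([[248,400],[622,400],[440,227],[440,588]],320,140,5),.1);print(e.round(4),e[:2].mean(0),e[2:].mean(0))
R=Rn.from_rotvec(bot.current_tool_rot()).as_matrix();print(R.round(4))
```

```text
tri [0.52051541 0.06957595 0.06423204] [0.52056034 0.06972466 0.06427825]
tri [0.52678176 0.03726441 0.06762598] [0.52690055 0.03754431 0.0676959 ]
0.055 [0.5242 0.0562 0.055 ] [0.5256 0.056  0.055 ] [np.float64(0.0329), np.float64(0.0332)] [np.float64(11.599999999999994), np.float64(12.400000000000006)]
0.06 [0.524  0.0549 0.06  ] [0.5247 0.0549 0.06  ] [np.float64(0.0325), np.float64(0.0327)] [np.float64(11.599999999999994), np.float64(12.400000000000006)]
0.065 [0.5237 0.0536 0.065 ] [0.5239 0.0538 0.065 ] [np.float64(0.0321), np.float64(0.0323)] [np.float64(11.599999999999994), np.float64(12.400000000000006)]
0.07 [0.5235 0.0523 0.07  ] [0.5231 0.0527 0.07  ] [np.float64(0.0318), np.float64(0.0318)] [np.float64(11.599999999999994), np.float64(12.400000000000006)]
0.075 [0.5232 0.051  0.075 ] [0.5223 0.0516 0.075 ] [np.float64(0.0314), np.float64(0.0314)] [np.float64(11.599999999999994), np.float64(12.400000000000006)]
0.08 [0.523  0.0497 0.08  ] [0.5214 0.0505 0.08  ] [np.float64(0.031), np.float64(0.0309)] [np.float64(11.599999999999994), np.float64(12.400000000000006)]
[[0.473  0.0225 0.1   ]
 [0.4883 0.0872 0.1   ]
 [0.555  0.0028 0.1   ]] [0.52165 0.045   0.1    ]
[[0.5267 0.0234 0.1   ]
 [0.5159 0.0817 0.1   ]
 [0.4946 0.047  0.1   ]
 [0.5513 0.0603 0.1   ]] [0.52131334 0.05253594 0.1       ] [0.52298118 0.05364201 0.1       ]
[[-1.821e-01  9.833e-01  2.000e-04]
 [ 9.833e-01  1.821e-01 -1.000e-04]
 [-1.000e-04  2.000e-04 -1.000e+00]]
```

The bar top triangulates to (0.5237, 0.0533, 0.066) with the insert's yaw about 12°, so the flange should be near z≈0.052. Next I'll feel for it beside the bar.

```bash
cat >> h.py <<'E'
C=np.array([.5237,.0533]); YAW=np.radians(12.0); U=np.array([np.cos(YAW),np.sin(YAW)])
TR=rotdown(YAW+np.pi/2)
F=lambda:np.array(bot.current_contact_force())
def at(lx,z,c=C): return [*(c+lx*U),z]
E
python3 - <<'E'
from h import *
bot.line_to(at(-.021,.245),TR,max_speed=.12)
bot.line_to(at(-.021,.205),max_speed=.1); bot.hold(.2)
print(bot.current_clock(),bot.current_ee_pos(),F().round(2),at(-.021,.2))
c=bot.read_camera("wrist"); cv2.imwrite("pics/w6.png",c["pixels"]);np.save("w6.npy",c,allow_pickle=True)
crop(c["pixels"],250,130,150,150,5,"c11.png")
E
```

```text
12.1333 [0.50375026 0.04882721 0.20590012] [ 0.86 -0.18 -0.91] [np.float64(0.5031589003845901), np.float64(0.048933854492827056), 0.2]
```

View pics/c11.png

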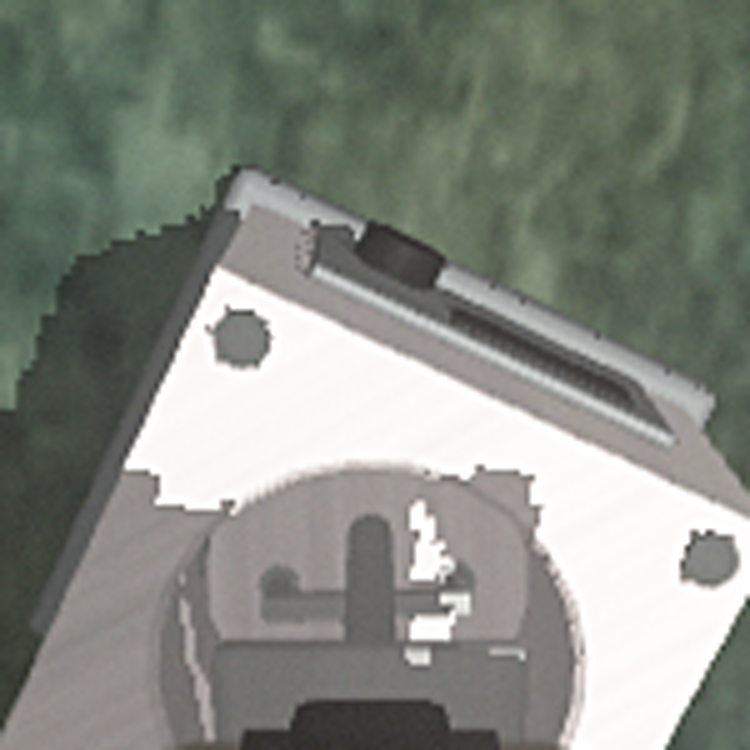

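The hook is aligned with the bar: the shank is at crop u≈370 and the bar spans about 262–475, horizontal. Next I'll probe downward in small steps.

Run:
```python
from h import *
w=np.load("w6.npy",allow_pickle=True).item()
W=lambda a,u,v,s: np.array(a)/s+[u,v]+(.5/s-.5)
loc=lambda X:[((x[:2]-C)@U*1e3).round(2) for x in X]
locy=lambda X:[((x[:2]-C)@np.array([-U[1],U[0]])*1e3).round(2) for x in X]
X=onz(w,W([[370,515]],250,130,5),.098); print("shank back",loc(X),locy(X))
X=onz(w,W([[300,592],[300,618],[262,605],[475,605]],250,130,5),.066); print("bar",loc(X),locy(X))
bot.line_to(at(-.021,.176),max_speed=.06); bot.hold(.15)
f0=F(); print(f0.round(2),bot.current_ee_pos())
z=.176
while z>.140:
    z-=.0007; bot.line_to(at(-.021,z),max_speed=.02)
    f=F()-f0
    if abs(f[2])>1.2: 
        bot.hold(.1); f=F()-f0
        print(round(z,4),f.round(2),bot.current_ee_pos(),bot.current_clock())
        if abs(f[2])>1.5: break
print(z,bot.current_clock(),bot.current_ee_pos())
```

```text
shank back [np.float64(-21.88)] [np.float64(0.14)]
bar [np.float64(-1.71), np.float64(2.45), np.float64(0.36), np.float64(0.41)] [np.float64(-10.6), np.float64(-10.64), np.float64(-16.46), np.float64(16.26)]
[-0.31 -1.04 -1.36] [0.50349447 0.04888937 0.17646835]
0.1732 [0.3  0.96 0.43] [0.50313353 0.04891898 0.17318335] 14.0667
0.1606 [0.88 1.25 1.15] [0.50330989 0.04892698 0.16081701] 18.6667
0.1599 [-2.18  1.82  6.83] [0.50342562 0.04890673 0.16070696] 19.0167
0.15989999999999985 19.0167 [0.50342562 0.04890673 0.16070696]
```

Run:
```python
from h import *
bot.line_to(at(-.021,.1617),max_speed=.02); bot.hold(.1); f0=F(); print(f0.round(2),bot.current_ee_pos())
for lx in np.arange(-.019,-.0084,.0021):
    bot.line_to(at(lx,.1617),max_speed=.03); f=F()-f0
    print(round(lx,4),f.round(2), bot.current_ee_pos().round(4) if hasattr(bot.current_ee_pos(),'round') else bot.current_ee_pos())
    if np.linalg.norm(f)>5: break
bot.hold(.15); print((F()-f0).round(2),bot.current_clock())
c=bot.read_camera("wrist"); crop(c["pixels"],250,130,150,150,5,"c12.png"); np.save("w7.npy",c,allow_pickle=True)
```

```text
[-0.08 -0.18 -1.59] [0.50290425 0.04898129 0.16124047]
-0.019 [0.3  0.14 0.49] [0.5052 0.0494 0.1616]
-0.0169 [-0.19  0.23 -0.12] [0.5073 0.0498 0.1617]
-0.0148 [0.2  0.37 0.37] [0.5094 0.0502 0.1617]
-0.0127 [0.46 0.58 0.73] [0.5114 0.0507 0.1617]
-0.0106 [-0.01 -0.24  1.28] [0.5135 0.0511 0.1617]
-0.0085 [ 0.35  0.8  -0.19] [0.5155 0.0515 0.1617]
[-0.75  0.53  1.06] 21.0167
```

View pics/c12.png

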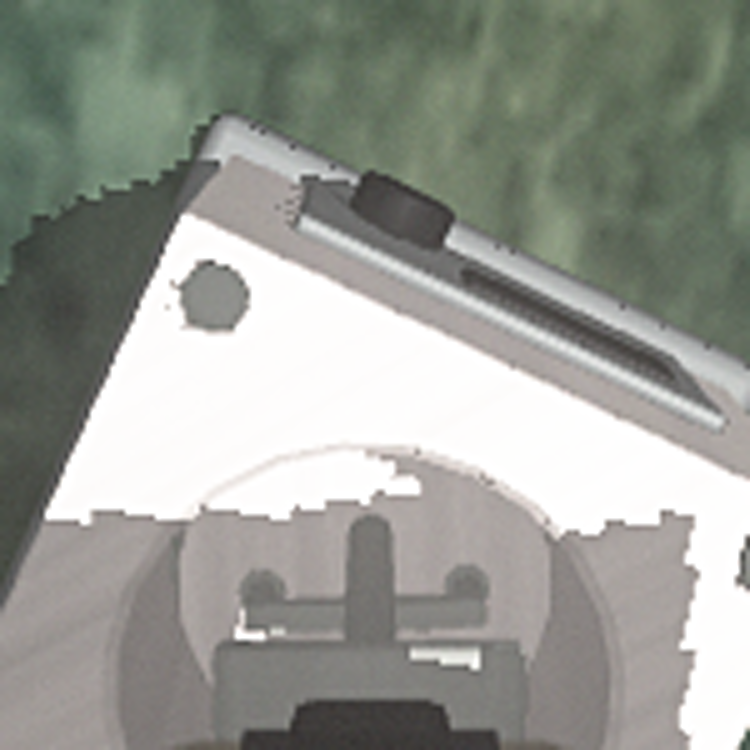

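Run:
```python
from h import *
w=np.load("w7.npy",allow_pickle=True).item()
W=lambda a,u,v,s: np.array(a)/s+[u,v]+(.5/s-.5)
V=np.array([-U[1],U[0]])
loc=lambda X:[(((x[:2]-C)@U*1e3).round(2),((x[:2]-C)@V*1e3).round(2)) for x in X]
print("shank back",loc(onz(w,W([[370,515]],250,130,5),.054)))
print("bar",loc(onz(w,W([[300,598],[300,628],[240,610],[488,610]],250,130,5),.0667)))
# bar front vertical face top?
```

```text
shank back [(np.float64(-10.18), np.float64(0.45))]
bar [(np.float64(-2.13), np.float64(-8.76)), (np.float64(1.98), np.float64(-8.8)), (np.float64(-0.5), np.float64(-16.67)), (np.float64(-0.45), np.float64(15.94))]
```

Run:
```python
from h import *
f0=F(); z=.1617
while z<.192:
    z+=.003; bot.line_to(at(-.0085,z),max_speed=.02); f=F()-f0
    print(round(z,4),f.round(1).tolist(),bot.current_ee_pos()[2].round(4))
    if np.linalg.norm(f)>25: break
print(bot.current_clock())
```

```text
0.1647 [-0.3, 0.7, -1.4] 0.165
0.1677 [-0.5, 1.1, -2.1] 0.1674
0.1707 [-0.8, 0.3, -6.3] 0.1703
0.1737 [-0.8, 0.8, -5.5] 0.1739
0.1767 [-2.0, 1.3, -4.6] 0.1771
0.1797 [-0.3, 1.5, -4.9] 0.1801
0.1827 [-1.5, -0.0, -5.6] 0.1831
0.1857 [-1.6, -0.2, -5.2] 0.1861
0.1887 [0.7, 1.0, -2.9] 0.1896
0.1917 [-0.2, 0.7, -2.0] 0.1921
0.1947 [0.9, 0.8, -2.6] 0.1949
24.3667
```

Run:
```python
from h import *
w1=np.load("w1.npy",allow_pickle=True).item()
W=lambda a,u,v,s: np.array(a)/s+[u,v]+(.5/s-.5)
tr=onz(w1,W([[37,40],[440,72],[405,478],[38,432]],30,80,4),.014); print("tray w",tr.round(4).tolist(),tr.mean(0))
f0=F()
bot.line_to(at(-.0085,.283),max_speed=.05); bot.hold(.2); print((F()).round(2),bot.current_clock())
t=bot.read_camera("scene"); crop(t["pixels"],300,150,160,140,5,"c13.png")
```

```text
tray w [[0.5512, 0.2681, 0.014], [0.5377, 0.1474, 0.014], [0.4221, 0.1695, 0.014], [0.4375, 0.2846, 0.014]] [0.48714085 0.21742485 0.014     ]
[-0.82  0.79 -2.65] 26.4833
```

View pics/c13.png

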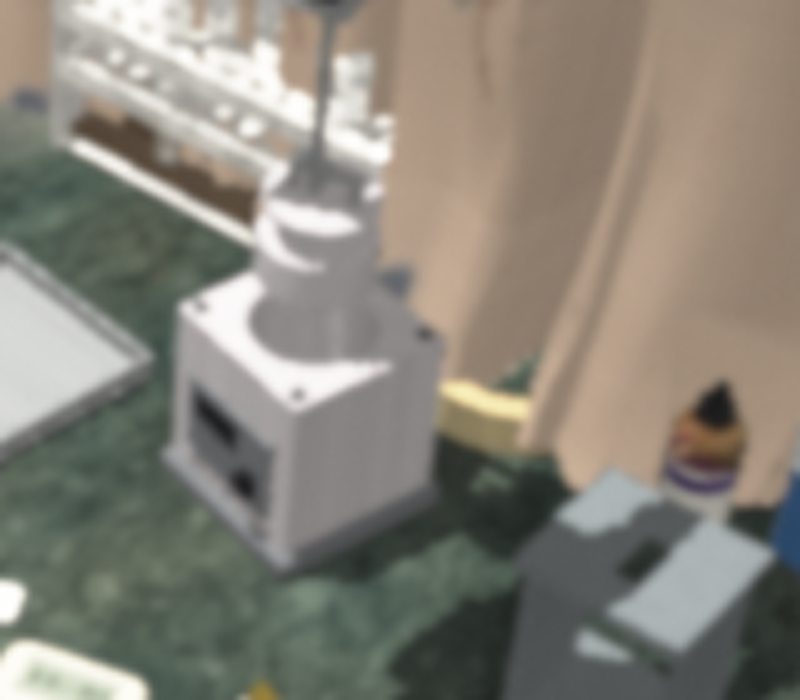

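Run:
```python
from h import *
c=bot.read_camera("scene")
a=np.linspace(0,2*np.pi,13)[:-1]
im=cv2.resize(c["pixels"][150:290,300:460],None,fx=5,fy=5,interpolation=cv2.INTER_CUBIC)
for z,col in((.1,(0,0,255)),(.12,(0,255,0)),(.127,(255,0,0))):
    r=.029 if z==.1 else .027
    p=(proj(c,np.c_[C[0]+r*np.cos(a),C[1]+r*np.sin(a),0*a+z])-[300,150])*5
    for q in p: cv2.circle(im,tuple(int(v) for v in q),3,col,-1)
cv2.imwrite("pics/c14.png",im)
```

```text
(no output)
```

View pics/c14.png

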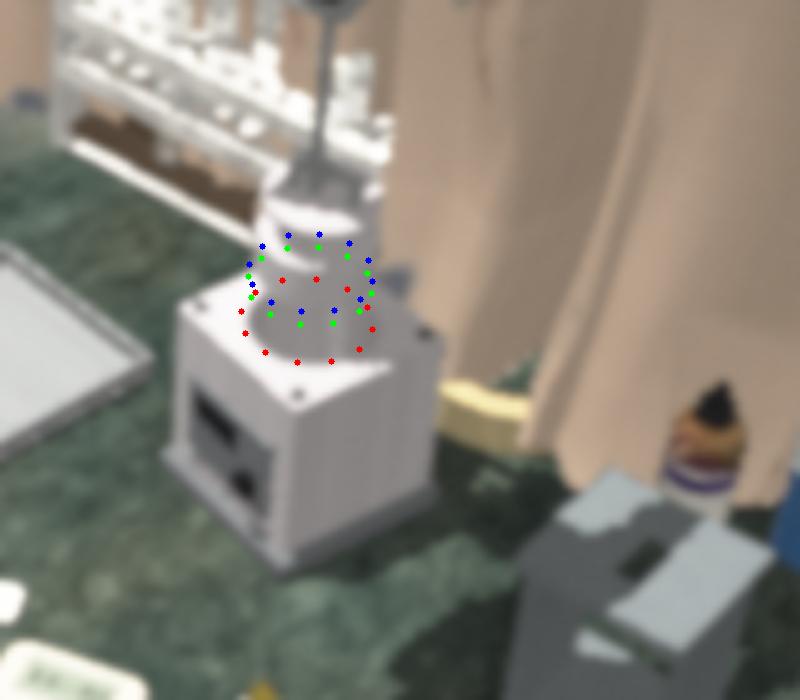

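```bash
cat >> h.py <<'E'
T=np.array([.487,.2175])
def favg(n=5):
    s=[]
    for _ in range(n): bot.hold(.03); s.append(F())
    return np.mean(s,0)
E
python3 - <<'E'
from h import *
bot.line_to(at(-.0085,.290),max_speed=.06)
bot.line_to(at(-.0085,.290,T),max_speed=.08)
bot.line_to(at(-.0085,.185,T),max_speed=.06); bot.hold(.2)
print(bot.current_clock(),bot.current_ee_pos(),favg().round(2))
c=bot.read_camera("wrist"); cv2.imwrite("pics/w8.png",c["pixels"])
s=bot.read_camera("scene"); crop(s["pixels"],240,120,160,140,5,"c15.png")
E
```

```text
31.2 [0.47878314 0.21575149 0.18517188] [ 0.33 -0.01 -3.1 ]
```

View pics/w8.png

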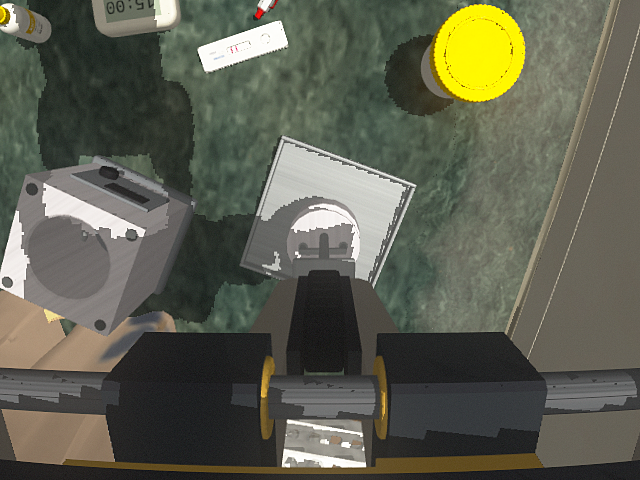

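View pics/c15.png

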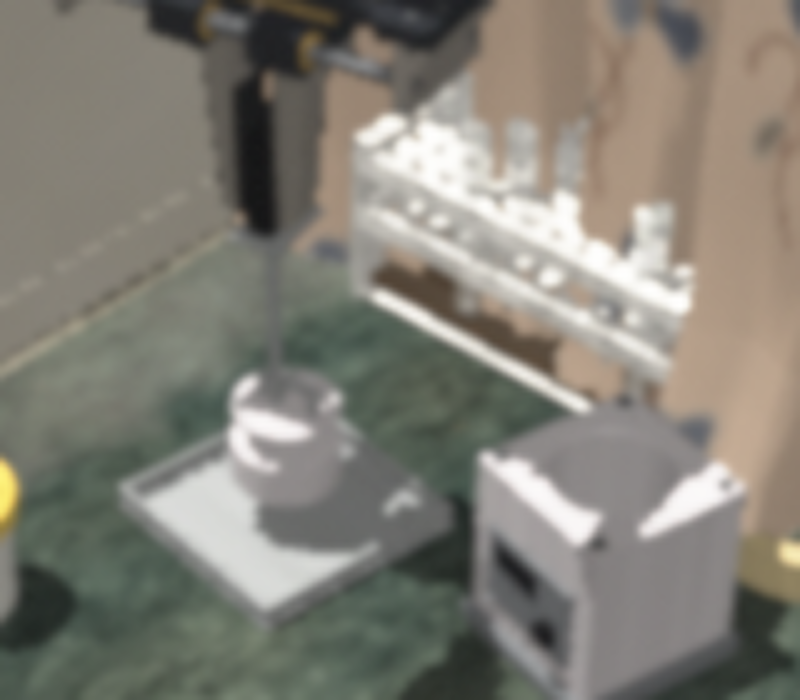

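The insert hangs upright over the tray near its middle (scene crop (290,440)). I'll lower it until the load comes off.

Run:
```python
from h import *
bot.line_to(at(-.0085,.168,T),max_speed=.04); bot.hold(.1); f0=favg(6); print(f0.round(2))
z=.168; prev=[]
while z>.149:
    z-=.001; bot.line_to(at(-.0085,z,T),max_speed=.02); f=favg(3)-f0
    print(round(z,4),f.round(2).tolist(),bot.current_ee_pos()[2].round(4))
    prev.append(f[2])
    if f[2]>4 or (len(prev)>1 and min(prev[-2:])>1.2): break
print(bot.current_clock())
```

```text
[ 0.08  0.47 -2.67]
0.167 [-0.27, -0.26, -0.24] 0.167
0.166 [0.07, -0.06, -0.07] 0.166
0.165 [-0.52, -0.36, 0.01] 0.165
0.164 [-0.46, -0.69, -0.07] 0.164
0.163 [-0.12, -0.36, -0.44] 0.163
0.162 [-0.23, -0.22, 0.09] 0.162
0.161 [-0.02, -0.64, -0.38] 0.161
0.16 [-0.31, -0.25, -0.28] 0.16
0.159 [0.38, -0.55, 0.01] 0.1591
0.158 [-0.14, -0.57, 1.39] 0.1582
0.157 [0.39, -0.3, 1.54] 0.157
36.1917
```

Run:
```python
from h import *
bot.line_to(at(-.0085,.1542,T),max_speed=.02); f0=favg(4); print(f0.round(2),bot.current_ee_pos())
for lx in np.arange(-.0115,-.0246,-.0030):
    bot.line_to(at(lx,.1542,T),max_speed=.03); f=F()-f0; print(round(lx,4),f.round(2))
    if np.linalg.norm(f)>4: break
bot.line_to(at(-.0255,.1542,T),max_speed=.03); f=favg(3)-f0; print(f.round(2),bot.current_clock())
c=bot.read_camera("wrist"); crop(c["pixels"],220,120,210,170,4,"c16.png")
```

```text
[-0.33  0.14 -1.36] [0.47867774 0.21572171 0.15418857]
-0.0115 [ 0.42 -0.49  0.66]
-0.0145 [ 0.75  0.14 -0.16]
-0.0175 [ 1.74  0.43 -0.05]
-0.0205 [0.21 0.21 0.94]
-0.0235 [ 0.67 -0.16  0.15]
[ 0.01 -0.42  0.5 ] 38.2167
```

View pics/c16.png

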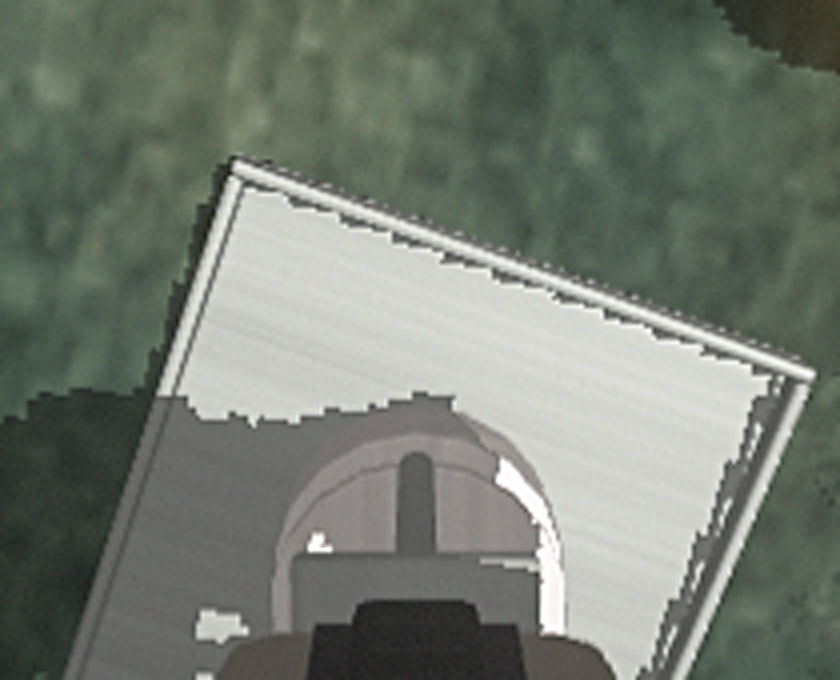

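The shank now stands at the flange's near edge, about 25 mm from the axis, so the foot is clear of the bar. I'll rise gently and check.

Run:
```python
from h import *
f0=favg(3)
for z in (.157,.160,.164,.170):
    bot.line_to(at(-.0255,z,T),max_speed=.03); f=F()-f0; print(z,f.round(2))
    if f[2]<-2.: break
else:
    bot.line_to(at(-.0255,.255,T),max_speed=.1)
    s=bot.read_camera("scene"); crop(s["pixels"],240,120,160,140,5,"c17.png")
    w=bot.read_camera("wrist"); cv2.imwrite("pics/w9.png",w["pixels"])
print(bot.current_clock())
```

```text
0.157 [-0.11  0.33 -0.22]
0.16 [-0.35  0.41 -0.33]
0.164 [ 0.72 -0.18  0.8 ]
0.17 [-0.79  0.11  0.01]
40.6
```

View pics/c17.png

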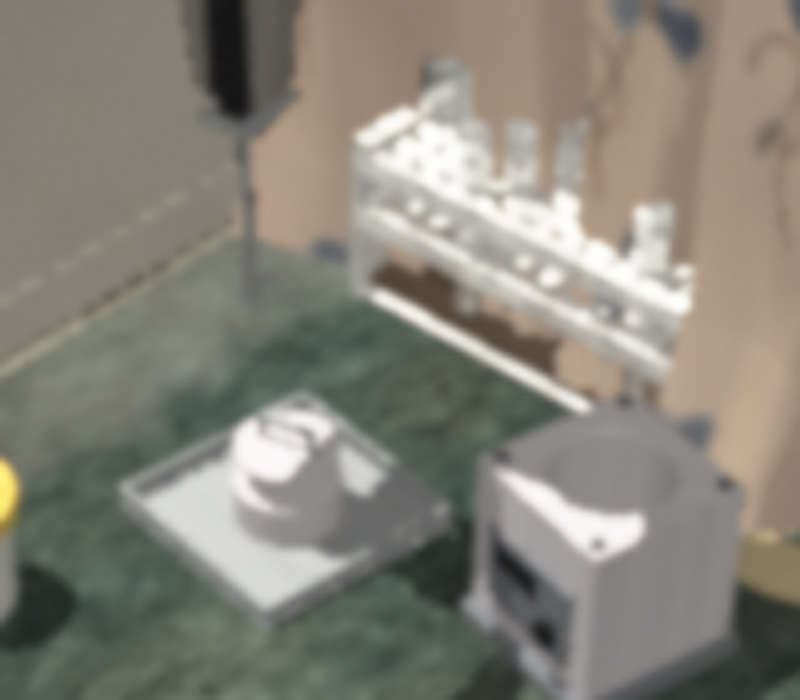

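View pics/w9.png

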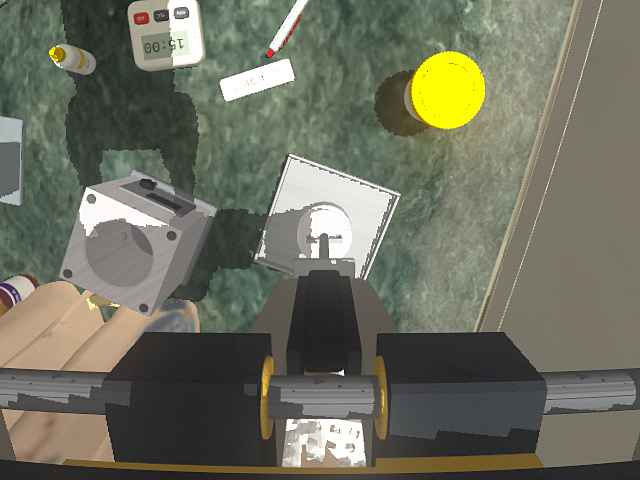

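Run:
```python
from h import *
r=rotdown(np.radians(91.2))
bot.line_to(at(-.0255,.265,T),max_speed=.1)
bot.goto([.482,-.140,.265],r)
bot.line_to([.482,-.140,.250],max_speed=.1); bot.hold(.3); print(bot.current_ee_pos(),bot.current_clock())
w=bot.read_camera("wrist"); crop(w["pixels"],260,150,130,130,6,"c18.png"); np.save("w10.npy",w,allow_pickle=True)
```

```text
[ 0.48223001 -0.13999896  0.25045296] 42.775
```

View pics/c18.png

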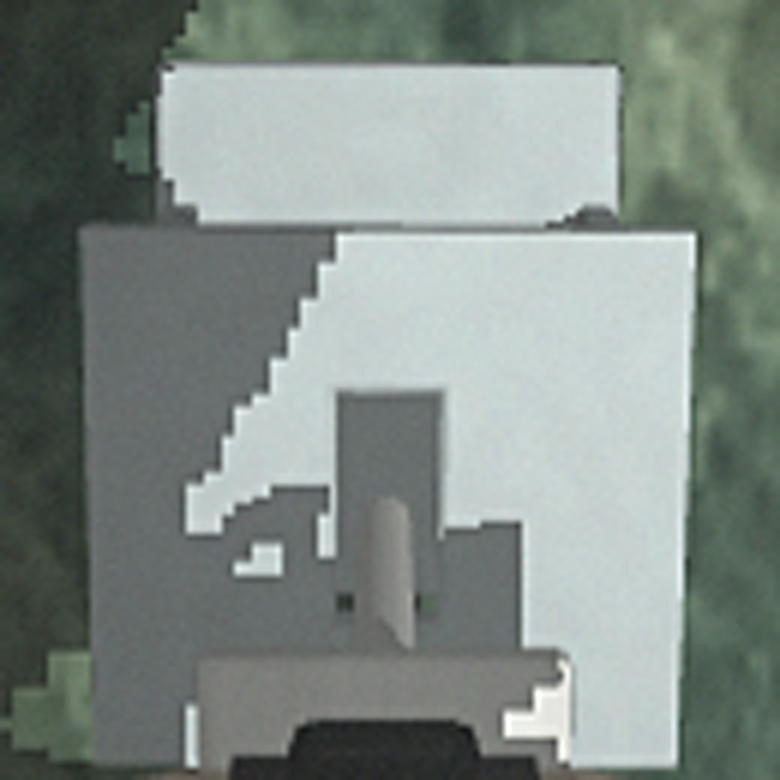

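The view matches the pick-up one: slot at crop u 335–442, shank at 391. I'll lower the hook with a force watch.

Run:
```python
from h import *
f0=favg(4); ok=True
for z in list(np.arange(.235,.131,-.008))+[.1285,.127,.1255,.1245,.1235,.1228,.1222]:
    bot.line_to([.482,-.140,float(z)],max_speed=.06 if z>.13 else .02); f=F()-f0
    if np.linalg.norm(f)>1.8: 
        bot.hold(.1); f=F()-f0; print(round(z,4),f.round(2),bot.current_ee_pos()[2])
        if f[2]>2.5 or np.linalg.norm(f[:2])>4: break
print(z,bot.current_ee_pos(),f.round(2),bot.current_clock())
```

```text
0.1222 [ 0.48196787 -0.13997669  0.1221515 ] [-0.18  1.12 -0.66] 48.9333
```

Run:
```python
from h import *
z=.1222; print(favg(4).round(2))
while z>.118:
    z-=.0004; bot.line_to([.482,-.140,z],max_speed=.02); f=favg(2); print(round(z,4),f.round(2),bot.current_ee_pos()[2].round(4))
    if f[2]>.6: break
print(bot.current_clock())
```

```text
[-0.2  -0.05 -0.81]
0.1218 [-0.01 -0.3   0.48] 0.122
0.1214 [-2.03  1.35  5.51] 0.122
49.7
```

Collar contact at TCP z≈0.122. I'll release the hook and withdraw.

Run:
```python
from h import *
bot.line_to([.482,-.140,.1220],max_speed=.02)
bot.set_gripper(0.5); bot.hold(.1); print(bot.current_opening(),F().round(2),bot.current_clock())
bot.line_to([.482,-.140,.25],max_speed=.1); bot.hold(.1)
w=bot.read_camera("wrist"); cv2.imwrite("pics/w11.png",w["pixels"])
s=bot.read_camera("scene"); crop(s["pixels"],240,150,240,180,3,"c19.png")
t=bot.read_camera("top"); crop(t["pixels"],170,80,300,250,2.6,"c20.png")
print(bot.current_clock())
```

```text
0.49916629761789355 [-1.01 -0.02  0.52] 50.6833
52.3667
```

View pics/w11.png

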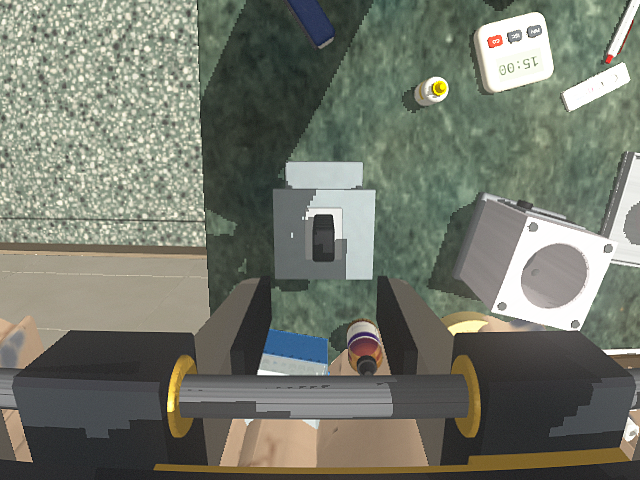

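View pics/c19.png

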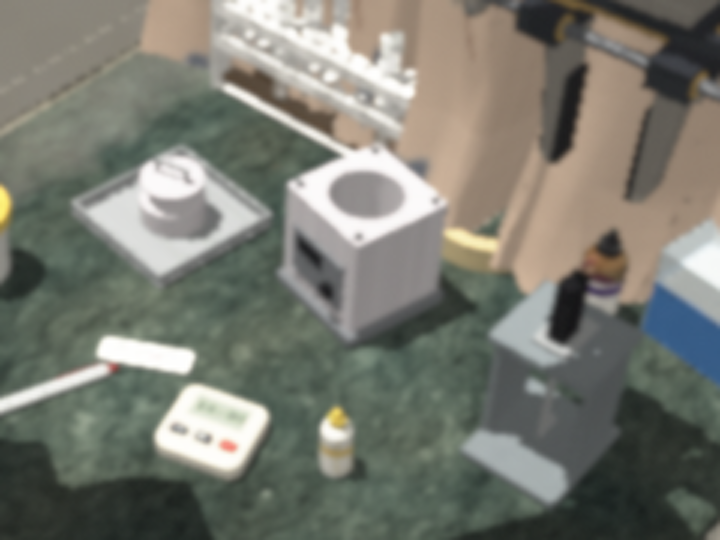

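View pics/c20.png

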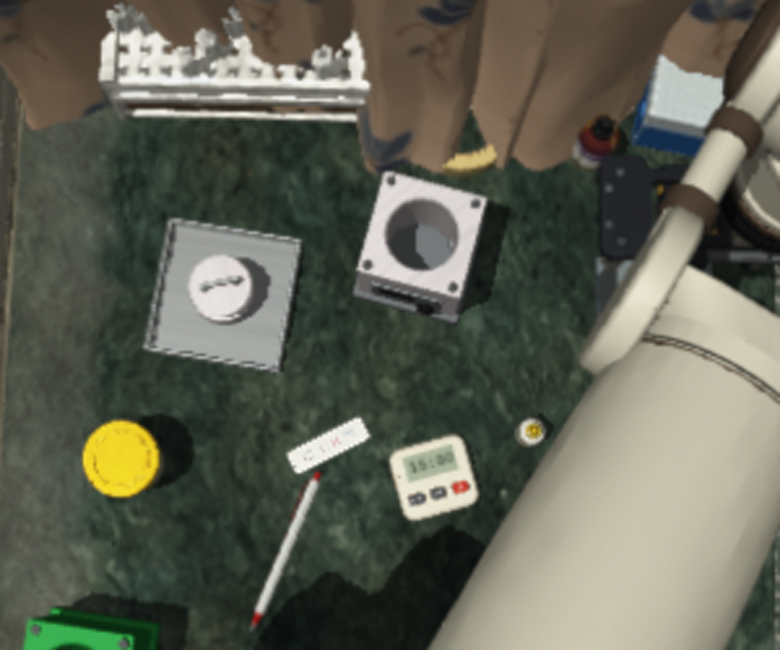

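The hook hangs in its slot, upright and resting on its collar (wrist view (323,237)). The insert stands upright in the tray at crop (220,288), the bore is empty and the bystanders are where they were, so I'm handing it in.

Run:
```python
from h import *
print(bot.current_joint_vel(),F().round(2)); bot.job_done(); print(bot.current_clock())
```

```text
[ 0.000791   -0.00036104 -0.00335856 -0.00117399  0.00019091  0.00094911] [-0.04  0.02  0.39]
the job is handed in; nothing more can be done
the job is handed in; nothing more can be done
```

The job is done and handed in at about 52 s of the 72 s allowed.

- **Feeling for the flange:** I took the hook from its stand and lowered it beside the loop in 0.7 mm steps. It met the flange at z ≈ 0.053 m with about 7 N, where the camera estimate had put it at about 0.052 m.
- **Drawing it out:** I slid the foot under the bar and drew the insert straight up. The pull stayed at or below about 6 N and dropped off once the insert was past the balls.
- **Setting down:** I lowered the insert in the tray in 1 mm steps until the load came off, then backed the foot out. Forces during unhooking stayed under about 2 N.
- **Hanging up:** I lowered the hook through its slot until the collar met the plate. The last step pressed with about 5.5 N, and I eased it off before opening the gripper.

**Last checks:** The pictures show the insert upright near the tray's middle, the bore empty, the hook hanging in its slot, and the other objects where they were. The gripper is clear of everything, with residual force about 0.4 N.

**Disagreements:** The top and wrist cameras differed by about 3 mm in y. I relied on the wrist camera, which agreed with the arm's own position to within about 1 mm. The hook's position relative to the bar also differed by about 1.2 mm between camera and arm readings, which was within the hook's clearance. No check failed.

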